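# Release the bench press with its twin keys

### The job

The packet in the bench press has been flattened: release the press by pushing down the two black keys on top of its crosshead together, one fingertip on each, and keep both down while the platen rises by itself, which takes a few seconds. When it is fully up, lift off so that both keys spring back out and the platen stays locked up. Do not touch the platen or its posts, leave the packet lying where it is, do not disturb the things round the press, and lift nothing.

Things in the scene. Friction and masses are not known exactly. Their poses are not given: they have to be found in the camera images.
- press: grey bench press fixed on the table, 190 mm deep (its x), 330 mm wide (its y), turned a little; origin under the middle of its base, z up. Two columns at y = +-140 mm (nuts 13 mm above the crosshead) carry a crosshead 56 mm deep, 326 mm wide, flat top 140 mm up. The platen's toothed posts come up through it at y = +-94 mm, 3 mm proud at first, 27 mm when the platen is up.
- key_left_top (a point): centre of the top of the left release key (press's +y side). Each key is a ribbed black cap, 28 mm along the press's x and 22 mm along its y, standing 11 mm out of the crosshead's top, 151 mm above the table. The key centres lie 62 mm apart along the press's y, 40 mm free between the caps. The point moves down with the key; its axes are the press's.
- key_right_top (a point): the same point on the right release key (the press's -y side)
- key_left (a joint): travel of the left key: 0 m out, 0.007 m fully down (cap then 4 mm above the crosshead). Its spring takes 1.2 N to start and 2.2 N at the bottom, up to 1 N more while it draws a loaded bolt, and pushes it back out when let go. It has drawn the bolt of its own post clear at 0.0045 m; while either bolt is in, the platen stays locked.
- key_right (a joint): the same for the right key
- platen_lift (a joint): height of the platen: 0 to 0.0015 m locked down on the packet, 0.024 m fully up. Springs lift it against a damper: with both keys down it rises by itself in about 2 to 5 s. If a key is let go on the way it locks in the next tooth (about 0.013 m); at the top the bolts lock it again when the keys come out.
- platen: the aluminium platen with a plywood board under it and its two toothed posts (part of the press; 118 mm x 236 mm, 22 mm thick; its origin moves with the platen and coincides with the press's origin when the platen is down)
- deed_centre (a point): centre of the folded blue-grey deed packet, 125 mm x 221 mm x 20 mm, that lies on the base of the press under the platen; axes: its x runs along its length, across the press
- starch_stick_centre (a point): centre of a bystander: upright white glue stick with a green label, 28 mm diameter, 96 mm tall
- thread_centre (a point): centre of a bystander: upright bobbin of cream linen thread, 33 mm diameter, 42 mm tall
- loupe_centre (a point): centre of a bystander: black eyepiece loupe standing on its wide end, 40 mm diameter, 28 mm tall
- folder_centre (a point): centre of a bystander: bone folder lying flat, 23 x 154 x 8 mm, long along its y

How it is judged:
By the outcome, as a careful person would: the job done as asked, in the order asked, and still so for the second after the job is handed in, with the robot touching nothing.
It also fails if it takes over 35 s, if anything falls off the work surface, if the arm or the gripper's body presses on something with over 40 N, if the wrist force passes 120 N, or if a joint passes its speed limit or range.

### The arm

A 7-joint arm with a two-finger parallel gripper is mounted at the origin on a cart in front of the work surface, level with it; the furniture and walls round the work are solid. World frame = base frame: x ahead of the robot, y to its left, z up, the work surface at z = 0. Lengths are in m, angles in rad, forces in N, time in s.
With the tool pointing down it reaches from about 0.35 to 0.9 m from the base axis. Payload 8.1 kg.
Tool frame: the origin (TCP) lies midway between the tips of the shut fingers; the grasp point (between the pads) lies arm.grasp_offset behind it (arm.grasp_offset is the distance from the TCP to the grasp point, in m); z points along the fingers, y is the line along which they close (so a half turn about z gives the same grasp; the last joint's range is limited). The gripper opens to 92 mm and grips with 3 to 60 N. Pads are 19 mm wide; open, the fingers measure 130 mm over their backs; the gripper's body (75 mm by 190 mm) begins 47 mm behind the grasp point.
Start: joints at [-1.336, 0.434, 0.025, 1.573, -0.012, 1.134, -0.075], TCP at [0.207, 0.59, 0.227] pointing down, gripper open.
Joint ranges: [-2.62, 2.62], [-0.44, 2.09], [-1.27, 1.32], [0.08, 2.57], [-1.32, 4.46], [0.12, 2], [-2.74, 2.74]. Speed limits (rad/s): [2.22, 2.22, 3.01, 3.01, 3.14, 3.14, 3.14].

### API

Orientations are given as a rotation vector (axis times angle).
In Python, from cell import observe, imaging, arm gives the robot as it stands.
- The arm moves only by the tool apply_moves, never from a script. Its argument "commands" is a list of rows, each a list of 5 numbers: the opening in per cent of the stroke, from 0 (shut) to 100 (fully open), then the shift along the world's x, y, z in units of 0.06 m (1.0 is 0.06 m), then the turn about the world's z in units of 0.5 rad (1.0 is 0.5 rad). A call has 1 to 12 rows; each row shifts and turns the commanded pose from where the row before left it; what a row does not reach is not made up. A row lasts 1/8 s, in which the tool goes at most 62.5 mm and 10.7 degrees, less where a joint would pass 70% of its speed; a pose out of reach is approached as far as the arm can. A call with a number of a shift or a turn outside -1 to 1 is refused whole. A call with a gripper value outside its range is refused whole. The fingers move at their own pace and stop on an object; "newtons" is the grip in N (left out, the last holds). Time passes only in rows, so rows that do not move let the fingers close. It gives the time, the measured TCP pose, the force, the opening and the grip force at its end, in the units of the state.
- observe(): the state, without advancing time (a new reading comes with each control period).
- imaging.get_image(name): name is "side" or "top" or "wrist"; returns (picture, depth): 400x640x3 uint8, red, green, blue; 400x640 float32, m along the optical axis (not along the pixel's ray), 0 where there is no reading.
- imaging.camera_params(name): a dict with "camera_matrix" (3x3 intrinsics, pixels), "origin" and "rotation" of the camera in the world; the wrist camera has in their place "tool_from_camera" (4x4, takes a point from camera to tool coordinates, whose origin is the TCP and whose axes are the flange's). Camera axes: x right, y up, looking along -z (the intrinsics and any distortion apply to the point x, -y, -z); pixel columns grow to the right and rows downward; lengths in m; the calibration is good to about 2 mm. A picture is of the moment at which its call begins: read the wrist's pose just before it. camera_params takes no time and is no camera call.
- arm.sign_off(): hands the job in; it is judged then, once.
The state is a dict: "clock": time; "joints": joint angles; "dq": joint speeds; "joint_efforts": joint torques, N m; "position": TCP position; "ee_rot": TCP orientation; "force": force on the tool from outside, world axes, zero at the start; "ft_torque": the same for the moment, N m; "width": opening from 0.0 (shut) to 1.0 (fully open); "gripper_force": force on a finger pad.
Only numpy, scipy, OpenCV 4.12 (cv2) and the standard library are available. Lean on these libraries where they do the work, as an engineer would, in place of code of your own. Each camera call takes 0.05 s, during which the arm holds its last target. There are 200 camera calls.

## Working session

There is one attempt and no reset: what is moved stays moved. The work goes in short steps, Python scripts to look and compute and a tool call to move; the robot and the scene stay as the last step left them, time stands still between calls to the robot, and variables do not carry over. Pictures are saved under pics/ and viewed, at most 10 in all, crops included, and the job is handed in when it is done.

Besides the shell and the picture viewer there is one more tool, called after "Emit:" by a JSON object that holds its "name" and its "arguments". apply_moves: Moves the arm, as the interface text tells. Its arguments: {"type":"object","properties":{"commands":{"type":"array"},"newtons":{"type":"number"}},"required":["commands"]}

```bash
mkdir -p pics
python3 - <<'E'
from cell import observe, imaging, arm
import cv2,numpy as np
s=observe();print(s,arm.grasp_offset)
for n in("top","side"):
    im,d=imaging.get_image(n);cv2.imwrite(f"pics/{n}0.png",im[:,:,::-1]);np.savez(f"{n}0.npz",im=im,d=d)
    print(n,imaging.camera_params(n))
print(imaging.camera_params("wrist"))
E
```

```text
{'clock': 0.0, 'joints': array([-1.33559447,  0.43516552,  0.02498067,  1.57412554, -0.01159399,
        1.13398562, -0.07512453]), 'dq': array([-1.35754854e-03,  2.71253903e-04, -3.70443729e-04,  8.03626931e-05,
        2.00954634e-04,  1.57713902e-03,  1.04246894e-03]), 'joint_efforts': array([ 5.77567207e-04, -6.67885709e+01,  9.85260867e-01, -3.14428961e+01,
       -6.03842712e-02,  4.33325849e-02,  1.76961130e-04]), 'position': array([0.20702222, 0.58916551, 0.22596976]), 'ee_rot': array([-5.28233047e-01, -3.09675055e+00,  2.41109706e-03]), 'force': array([-0.40308159,  0.23995291, -0.47633982]), 'ft_torque': array([ 0.01301036, -0.03453228, -0.01363095]), 'gripper_force': 0.0, 'width': 1.0019177730820952} 0.0188
top {'camera_matrix': array([[376.95083055,   0.        , 318.88697474],
       [  0.        , 376.95083055, 198.09049025],
       [  0.        ,   0.        ,   1.        ]]), 'origin': array([0.33722489, 0.07286398, 0.96066823]), 'rotation': array([ 0.17730328, -0.18106455, -1.59149459])}
side {'camera_matrix': array([[365.42901043,   0.        , 321.65936607],
       [  0.        , 365.42901043, 200.08970234],
       [  0.        ,   0.        ,   1.        ]]), 'origin': array([0.85303678, 0.49896142, 0.92712776]), 'rotation': array([0.24457943, 0.70665596, 2.39645058])}
{'camera_matrix': array([[358.42019918,   0.        , 321.92080031],
       [  0.        , 358.42019918, 199.99354787],
       [  0.        ,   0.        ,   1.        ]]), 'tool_from_camera': array([[-1.16178622e-03,  9.64578004e-01,  2.63795232e-01,
         7.07196258e-02],
       [ 9.99999280e-01,  1.04135647e-03,  5.96355853e-04,
         1.99913047e-04],
       [ 3.00526866e-04,  2.63795735e-01, -9.64578519e-01,
        -1.59245165e-01],
       [ 0.00000000e+00,  0.00000000e+00,  0.00000000e+00,
         1.00000000e+00]])}
```

View pics/top0.png

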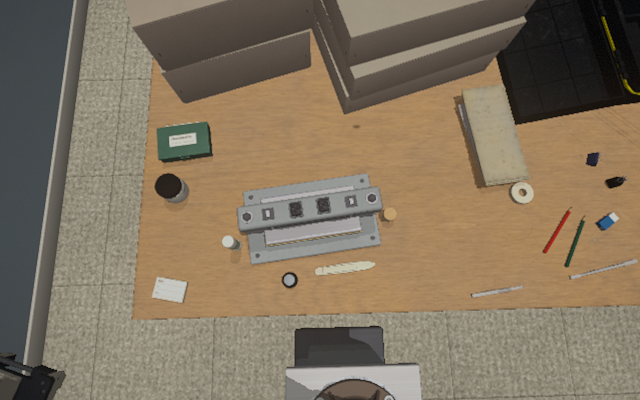

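View pics/side0.png

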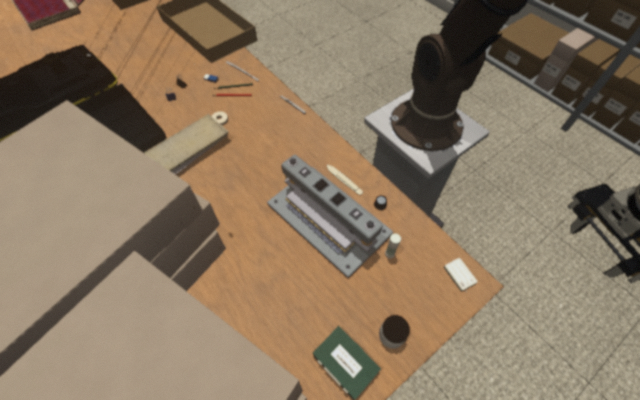

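The top view shows the press with its left key at about (296,209) and its right key at (323,205). Boxes stand ahead of it. In the side view the keys are near (320,185) and (337,199).

```bash
cat > h.py <<'E'
import numpy as np,cv2
from scipy.spatial.transform import Rotation as R
def ray(uv,K,o,Rm,z):
    uv=np.atleast_2d(uv).astype(float)
    d=np.c_[(uv[:,0]-K[0,2])/K[0,0],-(uv[:,1]-K[1,2])/K[1,1],-np.ones(len(uv))]@Rm.T
    return o+d*((z-o[2])/d[:,2])[:,None]
def cam(p): return p["camera_matrix"],p["origin"],R.from_rotvec(p["rotation"]).as_matrix()
def wcam(p,s):
    T=p["tool_from_camera"];Rt=R.from_rotvec(s["ee_rot"]).as_matrix()
    return p["camera_matrix"],s["position"]+Rt@T[:3,3],Rt@T[:3,:3]
def blobs(im,box,thr=45,a0=30,a1=5000):
    x0,y0,x1,y1=box;m=(im[y0:y1,x0:x1].max(2)<thr).astype(np.uint8)
    n,l,st,c=cv2.connectedComponentsWithStats(m)
    return [(c[i]+[x0,y0],st[i]) for i in range(1,n) if a0<st[i,4]<a1]
E
python3 - <<'E'
from h import *
from cell import imaging
for n,box in(("top",(235,180,390,235)),("side",(280,150,385,245))):
    q=np.load(n+"0.npz");P=cam(imaging.camera_params(n))
    for c,st in blobs(q["im"],box): print(n,c.round(1),st,ray(c,*P,.151).round(4)[0],q["d"][int(c[1]),int(c[0])])
P=cam(imaging.camera_params("top"));q=np.load("top0.npz")
d=q["d"];v,u=np.mgrid[:400,:640]
K,o,Rm=P
X=o+np.stack([(u-K[0,2])/K[0,0]*d,-(v-K[1,2])/K[1,1]*d,-d],-1)@Rm.T
for p in [(310,207),(296,209),(323,205),(310,75),(250,85),(350,98),(420,80),(230,242),(390,214),(247,217),(371,198),(268,214),(351,201)]: print(p,X[p[1],p[0]].round(3))
E
```

```text
(310, 207) [0.507 0.089 0.139]
(296, 209) [0.501 0.119 0.152]
(323, 205) [0.508 0.06  0.153]
(310, 75) [0.917 0.082 0.001]
(250, 85) [ 0.893  0.252 -0.003]
(350, 98) [ 0.778 -0.015  0.123]
(420, 80) [ 0.849 -0.203  0.076]
(230, 242) [0.44  0.275 0.095]
(390, 214) [ 0.504 -0.107  0.044]
(247, 217) [0.487 0.226 0.15 ]
(371, 198) [ 0.521 -0.047  0.152]
(268, 214) [0.493 0.181 0.145]
(351, 201) [ 0.517 -0.003  0.144]
```

Emit:
{"name": "apply_moves", "arguments": {"commands": [[47,0.2,-0.35,0,0.04],[47,0.41,-0.69,0,0.08],[47,0.41,-0.69,0,0.08],[47,0.41,-0.69,0,0.08],[47,0.41,-0.69,0,0.08],[47,0.41,-0.69,0,0.08],[47,0.41,-0.69,0,0.08],[47,0.41,-0.69,0,0.08],[47,0.41,-0.69,0,0.08],[47,0.41,-0.69,0,0.08],[47,0.41,-0.69,0,0.08],[47,0.41,-0.69,0,0.08]], "newtons": 10}}

```text
clock: 1.6
position: [0.4902, 0.1118, 0.2266]
ee_rot: [0.194, -3.135, -0.0]
force: [1.8, 0.8, -1.2]
width: 0.467
gripper_force: 0.0
```

Emit:
{"name": "apply_moves", "arguments": {"commands": [[47,0.2,-0.35,0,0.0],[47,0,0,0,0]]}}

```text
clock: 1.85
position: [0.5022, 0.0902, 0.2265]
ee_rot: [0.186, -3.136, 0.001]
force: [-0.3, 0.1, 0.5]
width: 0.47
gripper_force: 0.0
```

```bash
cat > w.py <<'E'
import sys
from h import *
from cell import observe,imaging
t=sys.argv[1];s=observe();im,d=imaging.get_image("wrist")
cv2.imwrite(f"pics/w{t}.png",im[:,:,::-1]);np.savez(f"w{t}.npz",im=im,d=d,position=s["position"],ee_rot=s["ee_rot"])
a=2*np.arctan2(s["ee_rot"][1],s["ee_rot"][0])-np.pi/2
print(s["clock"],s["position"],s["ee_rot"],"tool y ang",a%np.pi,s["width"],s["force"],np.abs(s["dq"]).max())
E
python3 w.py 1
```

```text
1.85 [0.50223888 0.09019087 0.22645398] [ 1.85515960e-01 -3.13573939e+00  1.26198725e-03] tool y ang 1.6889821500988864 0.47020707929207795 [-0.32936011  0.10057578  0.51718123] 0.04646305552176443
```

View pics/w1.png

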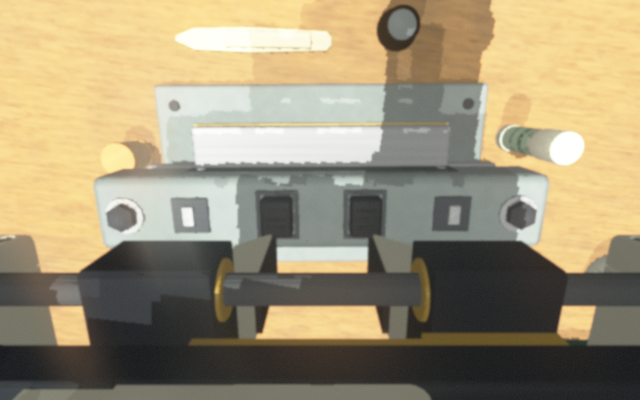

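Run:
```python
from h import *
from cell import imaging
q=np.load("w1.npz");P=wcam(imaging.camera_params("wrist"),q);im=q["im"]
cv2.imwrite("pics/w1c.png",cv2.resize(im[175:345,200:440,::-1],(720,510),interpolation=cv2.INTER_CUBIC))
g=[]
for c,st in blobs(im,(240,185,400,234),48): print(c.round(1),st,ray(c,*P,.151).round(4)[0])
for uv,z in [((124,215),.153),((521,214),.153),((276,214),.151),((365,214),.151)]: print(uv,ray(uv,*P,z).round(4)[0], q["d"][uv[1],uv[0]])
for u in range(230,282,4): print(u,q["d"][236:270:6,u].round(3))
```

```text
(124, 215) [ 0.5215 -0.0434  0.153 ] 0.24552886
(521, 214) [0.4892 0.2249 0.153 ] 0.24276388
(276, 214) [0.5094 0.0592 0.151 ] 0.24476823
(365, 214) [0.5022 0.1199 0.151 ] 0.24406074
230 [0.261 0.094 0.093 0.094 0.091 0.091]
234 [0.263 0.262 0.151 0.147 0.141 0.135]
238 [0.26  0.262 0.151 0.146 0.14  0.135]
242 [0.261 0.159 0.152 0.147 0.141 0.136]
246 [0.262 0.159 0.153 0.147 0.141 0.135]
250 [0.26  0.16  0.152 0.146 0.14  0.136]
254 [0.261 0.158 0.153 0.147 0.14  0.136]
258 [0.259 0.159 0.152 0.144 0.14  0.136]
262 [0.166 0.158 0.152 0.146 0.145 0.138]
266 [0.165 0.158 0.155 0.15  0.144 0.14 ]
270 [0.166 0.164 0.156 0.151 0.15  0.15 ]
274 [0.249 0.163 0.163 0.162 0.163 0.163]
278 [0.25  0.263 0.394 0.397 0.399 0.419]
```

View pics/w1c.png

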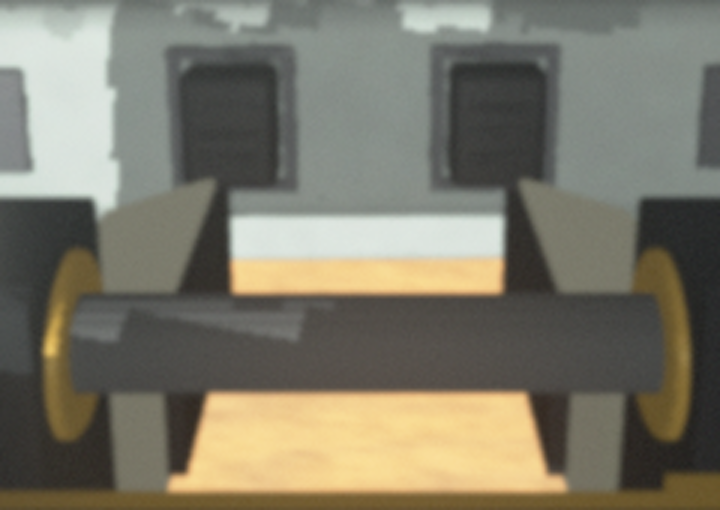

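The keys are at (276,215) and (365,215). Cast onto z = 0.151 they come out 61 mm apart, as they should, with a yaw of 0.118. The fingertips are thin wedges, so I'll open to 63 % to put them on the cap centres.

Emit:
{"name": "apply_moves", "arguments": {"commands": [[63,0.05,-0.01,-0.25,0],[63,0,0,-0.3,0],[63,0,0,-0.3,0],[63,0,0,-0.2,0],[63,0,0,0,0]]}}

```text
clock: 2.52
position: [0.5038, 0.0921, 0.1626]
ee_rot: [0.193, -3.134, 0.001]
force: [-0.5, 0.1, 0.6]
width: 0.631
gripper_force: 0.0
```

```bash
python3 w.py 2
python3 - <<'E'
import cv2
i=cv2.imread("pics/w2.png");cv2.imwrite("pics/w2c.png",cv2.resize(i[175:345,200:440],(720,510)))
E
```

```text
2.525 [0.50384297 0.09212748 0.16262221] [ 1.93226054e-01 -3.13350380e+00  5.80344895e-04] tool y ang 1.693969431318969 0.6311188239031077 [-0.50240711  0.0819977   0.58141534] 0.02727100919608531
```

View pics/w2c.png

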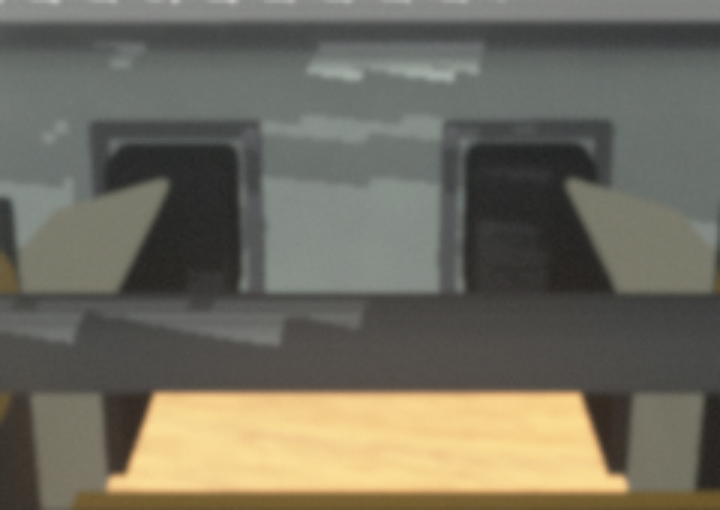

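The crop shows the key centres at 171 and 532, with their middle at 352. The fingertips are at about 176 and 558, with their middle at 367, so the tool sits 2.3 mm too far to +y. I'll correct that on the way down.

Emit:
{"name": "apply_moves", "arguments": {"commands": [[63,0.02,-0.04,-0.05,0],[63,0,0,-0.08,0],[63,0,0,0,0]]}}

```text
clock: 2.95
position: [0.5058, 0.0892, 0.1557]
ee_rot: [0.191, -3.135, 0.0]
force: [-0.3, -0.0, -0.6]
width: 0.63
gripper_force: 0.0
```

Emit:
{"name": "apply_moves", "arguments": {"commands": [[63,0,0,-0.05,0],[63,0,0,-0.05,0],[63,0,0,0,0]]}}

```text
clock: 3.32
position: [0.5059, 0.0893, 0.1498]
ee_rot: [0.192, -3.136, -0.0]
force: [0.3, -0.3, -0.8]
width: 0.631
gripper_force: 0.0
```

Emit:
{"name": "apply_moves", "arguments": {"commands": [[63,0,0,-0.05,0],[63,0,0,0,0]]}}

```text
clock: 3.58
position: [0.5061, 0.0893, 0.1469]
ee_rot: [-0.192, 3.135, 0.0]
force: [-1.1, 0.4, 3.2]
width: 0.628
gripper_force: 1.6
```

Emit:
{"name": "apply_moves", "arguments": {"commands": [[63,0,0,-0.05,0],[63,0,0,0,0]]}}

```text
clock: 3.82
position: [0.5061, 0.0893, 0.1443]
ee_rot: [-0.192, 3.135, 0.0]
force: [-2.4, -0.9, 8.9]
width: 0.63
gripper_force: 4.3
```

Emit:
{"name": "apply_moves", "arguments": {"commands": [[63,0,0,-0.03,0],[63,0,0,0,0],[63,0,0,0,0]]}}

```text
clock: 4.2
position: [0.5062, 0.0894, 0.144]
ee_rot: [-0.191, 3.135, 0.001]
force: [-8.5, -1.2, 27.6]
width: 0.628
gripper_force: 14.1
```

```bash
python3 w.py 3
```

```text
4.2 [0.50623287 0.08935012 0.14403435] [-1.91409209e-01  3.13450870e+00  1.38365170e-03] tool y ang 1.6927751370224242 0.6284714241676772 [-8.51078561 -1.22018634 27.60799304] 0.0008396677252180401
```

View pics/w3.png

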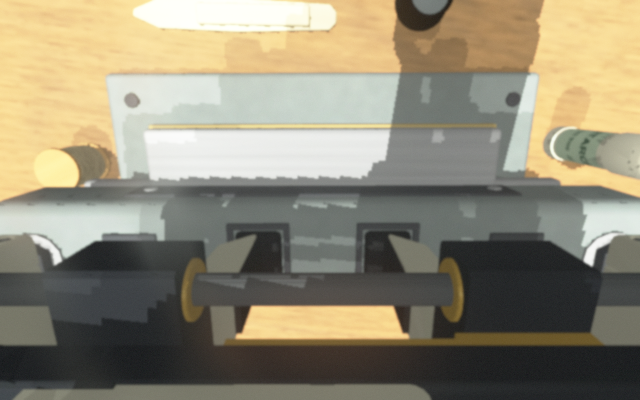

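Both keys have bottomed: the force is 27 N and the tip is at z = 0.144. I'll ease off slightly and hold while the platen rises.

Emit:
{"name": "apply_moves", "arguments": {"commands": [[63,0,0,0.015,0],[63,0,0,0,0],[63,0,0,0,0],[63,0,0,0,0],[63,0,0,0,0],[63,0,0,0,0],[63,0,0,0,0],[63,0,0,0,0],[63,0,0,0,0],[63,0,0,0,0],[63,0,0,0,0],[63,0,0,0,0]]}}

```text
clock: 5.75
position: [0.5062, 0.0893, 0.1441]
ee_rot: [-0.192, 3.135, 0.001]
force: [-5.0, -0.5, 18.0]
width: 0.63
gripper_force: 9.2
```

```bash
cat > p.py <<'E'
from h import *
from cell import imaging,observe
im,d=imaging.get_image("wrist");s=observe();K,o,Rm=wcam(imaging.camera_params("wrist"),s)
def z(d,u,v):
    dd=np.median(d[v-3:v+4,u-15:u+16]);return (o+Rm@(np.array([(u-K[0,2])/K[0,0],-(v-K[1,2])/K[1,1],-1])*dd))[2]
for n,D in(("before",np.load("w3.npz")["d"]),("now",d)): print(n,[round(z(D,u,v),4) for u in(200,450) for v in(140,155,170)])
print(s["clock"],s["force"],s["position"])
cv2.imwrite("pics/w_%d.png"%(s["clock"]*100),im[:,:,::-1])
E
python3 p.py
```

```text
before [np.float64(0.0702), np.float64(0.0702), np.float64(0.0703), np.float64(0.0701), np.float64(0.0702), np.float64(0.0702)]
now [np.float64(0.0841), np.float64(0.0842), np.float64(0.0842), np.float64(0.0841), np.float64(0.0841), np.float64(0.0841)]
5.8 [-5.60482702 -0.63600892 18.21372961] [0.50615458 0.08932645 0.14416811]
```

Emit:
{"name": "apply_moves", "arguments": {"commands": [[63,0,0,0,0],[63,0,0,0,0],[63,0,0,0,0],[63,0,0,0,0],[63,0,0,0,0],[63,0,0,0,0],[63,0,0,0,0],[63,0,0,0,0],[63,0,0,0,0],[63,0,0,0,0],[63,0,0,0,0],[63,0,0,0,0]]}}

```text
clock: 7.3
position: [0.5062, 0.0894, 0.1442]
ee_rot: [-0.192, 3.135, 0.001]
force: [-5.4, -1.3, 18.3]
width: 0.631
gripper_force: 9.2
```

```bash
python3 p.py
```

```text
before [np.float64(0.0702), np.float64(0.0702), np.float64(0.0703), np.float64(0.07), np.float64(0.0702), np.float64(0.0702)]
now [np.float64(0.0847), np.float64(0.0848), np.float64(0.0848), np.float64(0.0847), np.float64(0.0847), np.float64(0.0847)]
7.35 [-5.48173818 -0.75323355 18.13684541] [0.5061413  0.08932345 0.1441502 ]
```

Emit:
{"name": "apply_moves", "arguments": {"commands": [[63,0,0,0,0],[63,0,0,0,0],[63,0,0,0,0],[63,0,0,0,0],[63,0,0,0,0],[63,0,0,0,0],[63,0,0,0,0],[63,0,0,0,0],[63,0,0,0,0],[63,0,0,0,0],[63,0,0,0,0],[63,0,0,0,0]]}}

```text
clock: 8.85
position: [0.5062, 0.0893, 0.1442]
ee_rot: [-0.192, 3.135, 0.001]
force: [-5.6, -1.1, 18.2]
width: 0.633
gripper_force: 9.2
```

```bash
python3 p.py
```

```text
before [np.float64(0.0702), np.float64(0.0702), np.float64(0.0703), np.float64(0.0701), np.float64(0.0702), np.float64(0.0702)]
now [np.float64(0.0847), np.float64(0.0847), np.float64(0.0847), np.float64(0.0847), np.float64(0.0847), np.float64(0.0848)]
8.9 [-5.4802583  -0.63069217 17.88814372] [0.5061734  0.0893454  0.14416408]
```

Run:
```python
from h import *
from cell import imaging
for n in"12":
    q=np.load(f"w{n}.npz");K,o,Rm=wcam(imaging.camera_params("wrist"),q);d=q["d"]
    v,u=np.mgrid[:400,:640];X=o+np.stack([(u-K[0,2])/K[0,0]*d,-(v-K[1,2])/K[1,1]*d,-d],-1)@Rm.T
    print([(uu,vv,X[vv,uu].round(4)) for uu in(250,300,420) for vv in((140,150) if n=="1" else (120,130,140,150,160))])
```

```text
[(250, 140, array([0.4723, 0.0214, 0.061 ])), (250, 150, array([0.481 , 0.0223, 0.0625])), (300, 140, array([0.467 , 0.066 , 0.0609])), (300, 150, array([0.4758, 0.067 , 0.062 ])), (420, 140, array([0.4544, 0.173 , 0.0611])), (420, 150, array([0.4631, 0.1744, 0.0622]))]
[(250, 120, array([0.4549, 0.026 , 0.0183])), (250, 130, array([0.459 , 0.0347, 0.0612])), (250, 140, array([0.4658, 0.0355, 0.063 ])), (250, 150, array([0.4732, 0.0357, 0.0616])), (250, 160, array([0.4804, 0.0363, 0.0621])), (300, 120, array([0.4498, 0.0672, 0.0191])), (300, 130, array([0.4546, 0.0702, 0.0608])), (300, 140, array([0.4616, 0.071 , 0.0619])), (300, 150, array([0.4687, 0.0718, 0.0621])), (300, 160, array([0.476 , 0.0725, 0.0615])), (420, 120, array([0.4378, 0.1654, 0.0194])), (420, 130, array([0.4441, 0.1554, 0.0615])), (420, 140, array([0.451 , 0.1563, 0.0631])), (420, 150, array([0.4581, 0.1578, 0.0629])), (420, 160, array([0.4652, 0.1592, 0.0627]))]
```

```bash
ls pics
```

```text
side0.png
top0.png
w1.png
w1c.png
w2.png
w2c.png
w3.png
w_580.png
w_735.png
w_890.png
```

View pics/w_890.png

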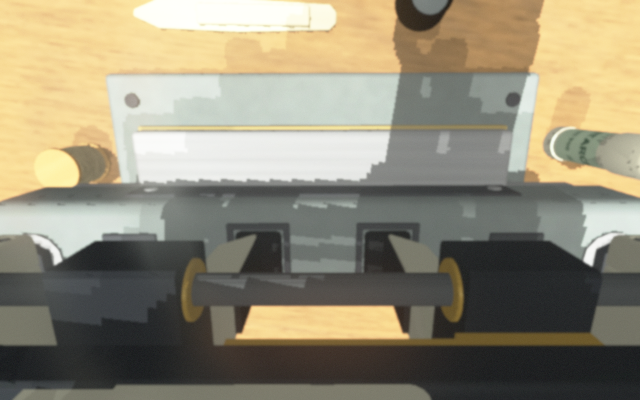

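The platen has risen 23 mm (0.0615 to 0.0847) and has been still for 1.5 s, so it is fully up. I'll lift off now.

Emit:
{"name": "apply_moves", "arguments": {"commands": [[63,0,0,0.08,0],[63,0,0,0.1,0],[63,0,0,0.2,0],[63,0,0,0.4,0],[63,0,0,0.5,0],[63,0,0,0.2,0],[63,0,0,0,0],[63,0,0,0,0]]}}

```text
clock: 9.9
position: [0.5053, 0.0892, 0.2308]
ee_rot: [0.192, -3.134, 0.001]
force: [0.2, -0.6, 0.2]
width: 0.63
gripper_force: 0.0
```

```bash
python3 w.py 4
python3 - <<'E'
from h import *
from cell import imaging
q=np.load("w4.npz");K,o,Rm=wcam(imaging.camera_params("wrist"),q);d=q["d"]
v,u=np.mgrid[:400,:640];X=o+np.stack([(u-K[0,2])/K[0,0]*d,-(v-K[1,2])/K[1,1]*d,-d],-1)@Rm.T
P=lambda x,y:(lambda m:(m.sum(),np.median(X[...,2][m]).round(4)))((np.hypot(X[...,0]-x,X[...,1]-y)<.006)&(d>.2))
for n,x,y in(("R",.507,.059),("L",.500,.120),("platen",.46,.08),("postR",.5171,-.004),("postL",.4947,.183)):print(n,P(x,y))
E
```

```text
9.9 [0.50534093 0.08918031 0.23082074] [ 1.91820909e-01 -3.13418005e+00  5.38635336e-04] tool y ang 1.693049634651727 0.630003352655737 [ 0.19771107 -0.55752118  0.15335319] 0.004480292085137374
R (np.int64(230), np.float64(0.1523))
L (np.int64(231), np.float64(0.1523))
platen (np.int64(160), np.float64(0.0846))
postR (np.int64(437), np.float64(0.1637))
postL (np.int64(417), np.float64(0.1654))
```

View pics/w4.png

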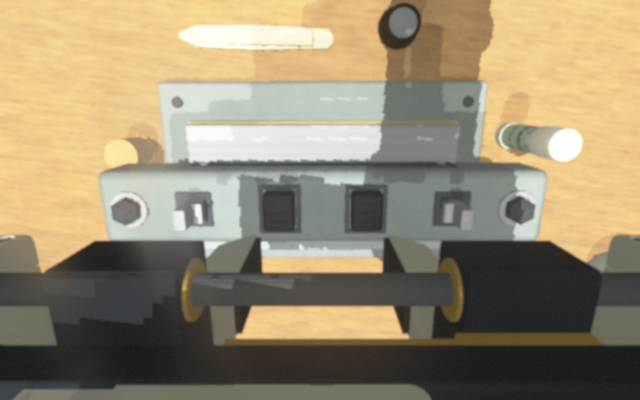

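Both keys, at (279,210) and (367,210), are back out at 0.152. The platen is still up at 0.085, the posts stand proud, and the things round the press have not moved.

```bash
python3 -c "from cell import arm; print(arm.sign_off())"
```

```text
the job is handed in; nothing more can be done
None
```

The press is released and the job handed in: I held both keys down until the platen was fully up, then lifted off; both keys sprang back out, the platen stayed up, and the things round the press look undisturbed.

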